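# Clearing the way to the tool drawer and putting the filling knife away

## Robot

A 6-joint arm with a two-finger parallel gripper is mounted at the origin on the work surface. World frame = base frame: x ahead of the robot, y to its left, z up, the work surface at z = 0. Lengths are in mm, angles in rad, forces in N, time in s.
With the tool pointing down it reaches from about 350 to 975 mm from the base axis. Payload 7.1 kg.
Tool frame: the origin (TCP) lies between the finger pads; the fingertips stand 17 mm ahead of it and the grasp point (between the pads) lies 2 mm behind it (tip_reach is the y of the fingertips in the tool frame, in mm); y points along the fingers, x is the direction in which the jaws open and shut, and the axes are right-handed (so a half turn about y gives the same grasp; the last joint's range is limited). The gripper opens to 88 mm and grips with 3 to 60 N. Pads are 20 mm wide; open, the fingers measure 115 mm over their backs; the gripper's body (75 mm by 178 mm) begins 61 mm behind the grasp point.
Start: joints at [-1.204, 0.423, 1.63, -0, 1.089, -0.019], TCP at [235.204, -579.037, 239.675] pointing down, gripper open.
Joint ranges: [-3, 3], [-0.9, 2.11], [0.09, 2.58], [-1.31, 4.45], [0.11, 2.69], [-2.54, 2.54]. Speed limits (rad/s): [2.39, 2.39, 3.01, 3.14, 3.14, 3.14].

## Interface

Orientations are given as a rotation vector (axis times angle).
In Python, from workcell import get_obs, get_image, camera_model, close_job, silhouettes, tip_of, tip_reach gives the robot as it stands. The module is installed in compiled form; this text tells all that it offers.
- The arm moves only by the tool arm_command, never from a script. Its argument "targets" is a list of rows, each a list of 4 numbers: the shift along the tool's x, y, z in mm, then the turn about the tool's y in rad. A call has 1 to 20 rows; each row shifts and turns the commanded pose from where the row before left it, along the tool's axes as they then stand; what a row does not reach is not made up. A row lasts 1/12 s, in which the tool goes at most 41.7 mm and 7.16 degrees, less where a joint would pass 70% of its speed; a pose out of reach is approached as far as the arm can. A call is refused whole if a number of a shift passes 41.7 or a number of a turn 0.125, either way. A call with a gripper value outside its range is refused whole. "gripper" is the opening in per cent of the stroke, from 0 (shut) to 100 (fully open), set as the call begins (left out, the last holds). The fingers move at their own pace and stop on an object; the grip force is fixed at half the most. Time passes only in rows, so rows that do not move let the fingers close. It gives the time, the measured TCP pose, the force and the opening at its end, in the units of the state.
- get_obs(): the state, without advancing time (a new reading comes with each control period).
- get_image(name): name is "scene" or "side" or "wrist"; returns the picture (384x512x3 uint8, blue, green, red); there is no depth.
- camera_model(name): a dict with "mtx" (3x3 intrinsics, pixels), "position" and "orientation" of the camera in the world. Camera axes: x right, y up, looking along -z (the intrinsics and any distortion apply to the point x, -y, -z); pixel columns grow to the right and rows downward; lengths in mm; the calibration is good to about 2 mm. A picture is of the moment at which its call begins: read the wrist's pose just before it. camera_model takes no time and is no camera call; for the wrist camera it gives the pose at the moment of the call.
- close_job(): hands the job in, once; it reports no verdict.
Trained networks look in the newest picture that a camera, given by its name, has taken for a name from the list of things; names that differ only in an ending like _2 or _b are one class to them, and where a whole thing is asked for, a point or a joint stands for the part that bears it (a point fixed in the world has none). Each returns a list of dicts, best first, with "conf" (0 to 1); they miss things now and then, are a little off and sometimes report something else, mostly with a low value. They report only what shows in the picture. A call takes as long as a camera call. They do not tell look-alikes from the thing itself.
- silhouettes(camera, thing): "pixels" (384x512 bool, what is visible of it) and "at" ([column, row] in pixels, amid what is visible of it).
- tip_of(camera, thing): "at" ([column, row] in pixels: a listed point, or the origin of a listed thing).
The state is a dict: "t": time; "qpos": joint angles; "qvel": joint speeds; "joint_torque": joint torques, N m; "ee_pos": TCP position; "orientation": TCP orientation; "ft_force": force on the tool from outside, world axes, zero at the start; "moment": the same for the moment, N m; "width": finger opening in mm.
Only numpy, scipy, OpenCV 4.12 (cv2) and the standard library are available. Lean on these libraries where they do the work, as an engineer would, in place of code of your own. Each camera call takes 0.05 s, during which the arm holds its last target. There are 200 camera calls.

## Task

First stand the green clay house that blocks the tool chest's drawer upright on the plywood drying board, beside its twin. Then pull the drawer wide open, lay the filling knife fully down in its own cut-out in the foam, and push the drawer fully shut. The clay is still soft, so set the house down without dropping it, never let the drawer or chest push it, and leave everything else where it stands.

Things in the scene. Friction and masses are not known exactly. Their poses are not given: they have to be found in the camera images.
- chest: low walnut tool chest with one drawer, fixed to the table, 275 deep, 340 wide, 90 high. Origin: on the table under the middle of its front face; +x points into the chest (the drawer slides out along -x), +y to its left as seen by the robot, z up. Paint jars stand on its top, at least 75 mm behind the front face.
- drawer (a joint): how far the drawer is out, m: 0 shut, 0.200 end of slide; starts 0 to 0.02 open. About 2 N friction plus 6 N per m/s, no spring, stays where left. Axes as the chest's. Its front is 16 thick, from 9 to 76 above the table, and sweeps away what stands before it. Inside 310 wide, side walls 56 above the table. Orange side cutters lie fixed in the rear right cut-out of its foam.
- drawer_handle (a point): middle of the drawer's brass bar handle: a round bar of 11 diameter and 110 length along the chest's y, 40 in front of the drawer's face, 60 above the table (30 below the chest's top), held at its two ends; free to pinch from above. Moves with the drawer.
- knife_pocket (a point): where the knife's origin belongs: on the yellow floor of its cut-out in the drawer's black foam, 20 above the table, 66 behind the drawer's face, 70 left (+y) of its middle. Cut-out 14 deep, knife-shaped, 3 to 5 to spare each side, blade towards -y; within 20 of this point along y it widens to 88 (along x) as a finger scoop. Axes as the chest's; moves with the drawer.
- knife_pocket_tip (a point): point on the floor of the knife's cut-out under where the middle of the blade's edge belongs, 105 towards -y from knife_pocket
- knife: filling knife, 180 long, about 110 g, lying flat: black handle 105 long, 26 wide, 18 thick, and a steel blade 50 wide, 2 thick at mid height. Origin: on its underside at the grip point near the balance point; +x points to the blade, z up. The handle runs from x = -75 to +30, the neck (16 wide) to +48, the blade from +45 to +105.
- knife_tip (a point): underside level below the middle of the blade's edge, 105 along the knife's +x from its origin
- house: green roofless clay house with cream windows and door, about 260 g, 95 long (its x), 62 wide (its y), 58 high, open on top, walls 8 thick, floor 6 thick. Origin: centre of its underside. It starts on the table in front of the drawer, within the drawer's path. It can be gripped across its width.
- board: plywood drying board fixed to the table left of the chest, 170 along its x, 220 along its y, 9 thick. Origin: centre of its underside; z up. The twin stands on its half at +y; the half at -y is free.
- twin: second green clay house of the same size and make, standing on the +y half of the drying board with its length roughly along the board's x, its middle about 58 from the board's middle; origin at the centre of its underside. Stays where it is.
- glue: white glue bottle with orange cap, 52 diameter, 150 high, standing to the right; origin at the centre of its underside. Stays.
- tape: yellow roll of tape lying flat, 100 diameter, 25 high, to the right; origin at the centre of its underside. Stays.
- pipe: grey plastic tube standing upright, 60 diameter, 115 high, on the left or right of the drawer's path (the knife lies on the other side); origin at the centre of its underside. Stays.
- jar_red: red paint jar, 48 diameter, 55 high, on the chest's top; origin at the centre of its underside. Stays.
- jar_blue: blue paint jar, 48 diameter, 55 high, on the chest's top; origin at the centre of its underside. Stays.
- cottage: small yellow model cottage with a blue roof, 90 by 65, 75 high, near left; origin at the centre of its underside. Stays.
Things that resemble listed ones, but are neither listed nor needed, are in the scene too. Several things have the shape of the knife; the one meant has the colours described above.

How it is judged (in metres and radians):
On the way, in this order (a step that is already met when the one before it is completed fails the run):
1. the green house stands upright on the drying board, let go (x of house in the frame of board between -0.055 and 0.055 m and y of house in the frame of board between -0.08 and 0.08 m and height (world z) of house between 0.006 and 0.012 m and angle between house's own z axis and vertical below 0.1 rad and contact force between the fingers and house below 0.2 N), for 0.2 s.
2. the drawer is drawn wide open (at least 150 mm) (value of joint drawer above 0.15 m), for 0.1 s.
3. the filling knife lies down in its cut-out, let go (distance between knife and knife_pocket below 0.009 m and distance between knife_tip and knife_pocket_tip below 0.012 m and contact force between the fingers and knife below 0.2 N), for 0.2 s.
At the end, for the whole second after the job is handed in: Drawer shut to 6 mm; knife down in its cut-out (origin within 9 mm of the pocket point, blade edge within 12 mm of the tip point); house upright (0.1 rad), still, on the drying board, its middle within 55 mm (board x) and 80 mm (board y) of the board's middle (value of joint drawer below 0.006 m and distance between knife and knife_pocket below 0.009 m and distance between knife_tip and knife_pocket_tip below 0.012 m and x of house in the frame of board between -0.055 and 0.055 m and y of house in the frame of board between -0.08 and 0.08 m and height (world z) of house between 0.006 and 0.012 m and angle between house's own z axis and vertical below 0.1 rad and linear speed of house below 0.02 m/s); the robot touches nothing.
It fails at once if the soft house is pushed by the chest or its drawer (over 1.5 N) (contact force between chest and house above 1.5 N).
It fails at once if the soft house is dropped: it falls faster than 0.55 m/s (about 15 mm of fall) out of the fingers (contact force between the fingers and house below 0.2 N and linear speed of house above 0.55 m/s).
It fails at once if the house is tipped over (more than 0.6 rad) (angle between house's own z axis and vertical above 0.6 rad).
It fails at once if a bystander (twin house, glue, tape, tube, paint jar or cottage) is shifted by more than 15 mm (distance of any of twin, glue, tape, pipe, jar_red, jar_blue, cottage from where it was at the start of the episode above 0.015 m).
It also fails if it takes over 72 s, if anything falls off the work surface, if the arm or the gripper's body presses on something with over 40 N, if the wrist force passes 120 N, or if a joint passes its speed limit or range.

## Working session

There is one attempt and no reset: what is moved stays moved. The work goes in short steps, Python scripts to look and compute and a tool call to move; the robot and the scene stay as the last step left them, time stands still between calls to the robot, and variables do not carry over. Pictures are saved under pics/ and viewed, about 8 in all and at most 12, crops included, and the job is handed in when it is done.

Besides the shell and the picture viewer there is one more tool, called after "Request:" by a JSON object that holds its "api" and its "payload", one argument or row to a line. arm_command: Moves the arm, as the interface text tells. Its arguments: {"type":"object","properties":{"targets":{"type":"array","items":{"type":"array","items":{"type":"number"}}},"gripper":{"type":"number"}},"required":["targets"]}

```bash
mkdir -p pics; python3 - <<'E'
from workcell import *
import cv2,numpy as np
o=get_obs();print({k:np.round(v,3) for k,v in o.items()})
a=get_image("scene");b=get_image("side")
cv2.imwrite("pics/scene.png",cv2.resize(a,(800,600),interpolation=cv2.INTER_CUBIC));cv2.imwrite("pics/side.png",cv2.resize(b,(800,600),interpolation=cv2.INTER_CUBIC))
for c in("scene","side","wrist"):
  m=camera_model(c);print(c,{k:np.round(v,3).tolist() if not isinstance(v,str) else v for k,v in m.items()})
E
```

```text
{'t': np.float64(0.0), 'qpos': array([-1.204,  0.424,  1.631,  0.   ,  1.089, -0.019]), 'qvel': array([ 0.002,  0.001, -0.   , -0.001, -0.001,  0.001]), 'joint_torque': array([ 2.0000e-03, -5.4461e+01, -2.7366e+01,  6.5000e-02,  2.3000e-02,
       -0.0000e+00]), 'ee_pos': array([ 235.021, -578.549,  238.927]), 'orientation': array([-1.366,  0.921, -0.919]), 'ft_force': array([-0.221, -0.716, -0.159]), 'moment': array([ 0.005, -0.05 , -0.018]), 'width': np.float64(87.85)}
scene {'mtx': [[401.225, 0.0, 255.647], [0.0, 401.225, 197.424], [0.0, 0.0, 1.0]], 'position': [1402.562, 739.311, 910.279], 'orientation': [0.478, 0.995, 2.017]}
side {'mtx': [[394.065, 0.0, 253.226], [0.0, 394.065, 190.552], [0.0, 0.0, 1.0]], 'position': [197.067, 1207.115, 847.26], 'orientation': [0.211, -1.367, -2.512]}
wrist {'mtx': [[269.829, 0.0, 258.825], [0.0, 269.829, 188.559], [0.0, 0.0, 1.0]], 'position': [302.44, -550.896, 382.57], 'orientation': [-0.236, 0.161, -1.178]}
```

View pics/scene.png

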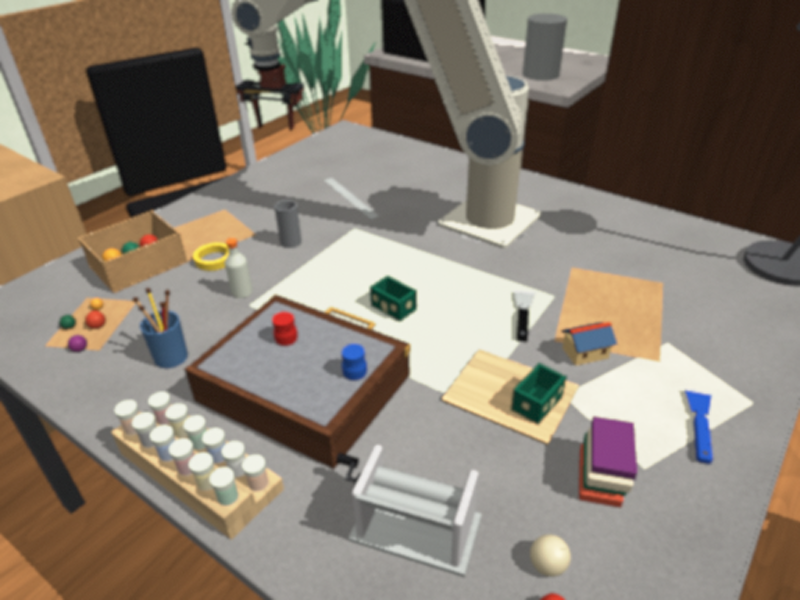

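View pics/side.png

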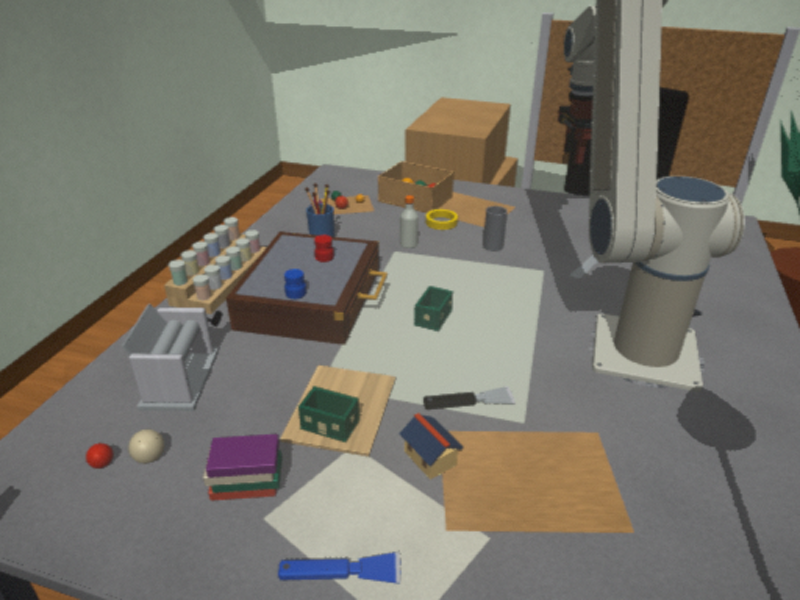

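Both views show the house at scene (393,298), before the drawer handle. The knife lies at (523,315), left of the drawer's path, and the pipe is on the right at (288,223). The twin is on the board at (540,390), with the free half towards the chest. Next I'll fit the poses from silhouettes.

```bash
cat > h.py <<'E'
from workcell import *
import cv2,numpy as np
from scipy.spatial.transform import Rotation as R
from scipy.optimize import minimize,least_squares
def cam(c):
    m=camera_model(c);return np.array(m["mtx"]),np.array(m["position"],float),R.from_rotvec(m["orientation"]).as_matrix()
def proj(C,P):
    K,p,M=C;q=(np.atleast_2d(P)-p)@M;q=q*[1,-1,-1];u=q@K.T;return u[:,:2]/u[:,2:]
def onz(C,uv,z):
    K,p,M=C;d=M@(np.linalg.inv(K)@[uv[0],uv[1],1]*[1,-1,-1]);return p+d*(z-p[2])/d[2]
def box(x0,x1,y0,y1,z0,z1):return np.array([[x,y,z] for x in(x0,x1) for y in(y0,y1) for z in(z0,z1)],float)
S={"house":[box(-47.5,47.5,-31,31,0,58)],"board":[box(-85,85,-110,110,0,9)],
"chest":[box(0,275,-170,170,0,90)],"knife":[box(-75,30,-13,13,0,18),box(30,48,-8,8,8,10),box(45,105,-25,25,8,10)]}
S["twin"]=S["house"]
def tf(P,x,z=0):
    c,s=np.cos(x[2]),np.sin(x[2]);return P@np.array([[c,s,0],[-s,c,0],[0,0,1]])+[x[0],x[1],z]
def render(C,parts,x,z=0):
    m=np.zeros((384*4,512*4),np.uint8)
    for P in parts:
        h=cv2.convexHull((proj(C,tf(P,x,z))*4+1.5).round().astype(np.int32));cv2.fillConvexPoly(m,h,1)
    return cv2.resize(m.astype(np.float32),(512,384),interpolation=cv2.INTER_AREA)
def fit(parts,masks,x0,z=0,ign={}):
    """masks {cam:(C,bool)}; returns best pose, 1-IoU"""
    def f(x):
        t=0
        for k,(C,m) in masks.items():
            r=render(C,parts,x,z);w=1-ign.get(k,0)*1.0
            t+=1-(np.minimum(r,m)*w).sum()/max((np.maximum(r,m)*w).sum(),1)
        return t/len(masks)
    best=None
    for y in np.arange(-np.pi,np.pi,np.pi/6) if len(x0)<3 else [x0[2]-.2,x0[2],x0[2]+.2]:
        s=np.array([x0[0],x0[1],y]);sim=np.vstack([s,s+[15,0,0],s+[0,15,0],s+[0,0,.2]])
        r=minimize(f,s,method="Nelder-Mead",options=dict(initial_simplex=sim,xatol=.05,fatol=1e-5,maxiter=120))
        if best is None or r.fun<best.fun:best=r
    return best.x,best.fun
E
python3 - <<'E'
from h import *
import pickle
out={}
C={}
for c in("scene","side"):
    get_image(c);C[c]=cam(c)
    for t in("house","board","chest","knife","twin","drawer_handle","pipe","glue","cottage","jar_blue","jar_red"):
        s=silhouettes(c,t);p=tip_of(c,t)
        z={"board":0,"drawer_handle":60,"twin":9,"jar_blue":90,"jar_red":90}.get(t,0)
        print(c,t,[(round(a["conf"],2),int(a["pixels"].sum()),np.round(onz(C[c],a["at"],z)[:2]).tolist()) for a in s[:3]],"TIP",[(round(a["conf"],2),np.round(onz(C[c],a["at"],z)[:2]).tolist()) for a in p[:3]])
        out[c,t]=(s,p)
pickle.dump((C,out),open("d.pkl","wb"))
E
```

```text
scene house [(0.59, 655, [444.0, -3.0])] TIP [(0.92, [486.0, 15.0])]
scene board [(0.93, 2077, [584.0, 350.0])] TIP [(0.66, [579.0, 373.0])]
scene chest [(0.56, 9178, [778.0, 5.0]), (0.49, 659, [457.0, -11.0]), (0.41, 762, [330.0, 446.0])] TIP [(0.79, [664.0, 16.0])]
scene knife [(0.58, 272, [311.0, 272.0]), (0.57, 514, [439.0, 702.0])] TIP [(0.86, [346.0, 299.0]), (0.72, [455.0, 713.0]), (0.67, [554.0, -49.0])]
scene twin [(0.57, 947, [538.0, 425.0])] TIP [(0.86, [561.0, 432.0]), (0.46, [487.0, 21.0])]
scene drawer_handle [(0.68, 110, [629.0, 14.0])] TIP [(0.54, [620.0, 2.0])]
scene pipe [(0.72, 407, [356.0, -452.0])] TIP [(0.77, [412.0, -389.0])]
scene glue [(0.88, 422, [597.0, -396.0])] TIP [(0.8, [645.0, -323.0])]
scene cottage [(0.55, 746, [324.0, 433.0])] TIP [(0.89, [381.0, 452.0])]
scene jar_blue [(0.75, 467, [683.0, -279.0]), (0.66, 318, [763.0, 128.0]), (0.65, 228, [648.0, -422.0])] TIP [(0.82, [778.0, 144.0]), (0.47, [789.0, -18.0])]
scene jar_red [(0.69, 314, [759.0, -39.0])] TIP [(0.62, [787.0, -7.0])]
side house [(0.71, 537, [496.0, -17.0])] TIP [(0.96, [483.0, 22.0])]

[... 180 characters left out ...]
 [(0.9, 499, [343.0, 267.0]), (0.75, 1115, [442.0, 692.0])] TIP [(0.83, [462.0, 707.0]), (0.62, [357.0, 290.0])]
side twin [(0.71, 1023, [595.0, 397.0])] TIP [(0.92, [582.0, 443.0]), (0.58, [838.0, 29.0])]
side drawer_handle [(0.63, 406, [647.0, 12.0]), (0.24, 4902, [771.0, 86.0])] TIP []
side pipe [(0.81, 314, [419.0, -511.0])] TIP [(0.85, [404.0, -380.0])]
side glue [(0.83, 283, [682.0, -444.0]), (0.49, 590, [491.0, -15.0])] TIP [(0.54, [637.0, -290.0])]
side cottage [(0.75, 991, [379.0, 408.0])] TIP [(0.85, [366.0, 440.0])]
side jar_blue [(0.78, 225, [785.0, 111.0])] TIP [(0.55, [771.0, 168.0])]
side jar_red [(0.75, 202, [790.0, -64.0])] TIP [(0.47, [779.0, -9.0]), (0.42, [355.0, 528.0])]
```

```bash
python3 - <<'E'
from h import *
import pickle
C,o=pickle.load(open("d.pkl","rb"))
x0={"house":(485,18),"board":(580,358),"chest":(660,18),"knife":(350,295),"twin":(572,437)}
for t,x in x0.items():
    ms={c:(C[c],o[c,t][0][0]["pixels"]) for c in C}
    ign={}
    if t=="board": ign={c:cv2.dilate(o[c,"twin"][0][0]["pixels"].astype(np.uint8),np.ones((3,3)))>0 for c in C}
    if t=="chest": ign={c:sum(o[c,k][0][i]["pixels"] for k,i in(("jar_red",0),("jar_blue",1 if c=="scene" else 0)))>0 for c in C}
    z=9 if t=="twin" else 0
    for cs in (list(ms),)+tuple([c] for c in ms):
        p,e=fit(S[t],{c:ms[c] for c in cs},x,z,ign);print(t,cs,p.round(2),round(e,3))
E
```

```text
house ['scene', 'side'] [482.06  17.2   -1.64] 0.063
house ['scene'] [480.85  17.3   -1.67] 0.049
house ['side'] [482.95  15.84  -1.63] 0.063
board ['scene', 'side'] [573.67 378.35  -3.06] 0.062
board ['scene'] [572.19 379.73  -3.06] 0.046
board ['side'] [5.7509e+02 3.7588e+02 9.0000e-02] 0.053
chest ['scene', 'side'] [6.629e+02 1.449e+01 1.000e-01] 0.039
chest ['scene'] [6.6267e+02 1.5640e+01 1.0000e-01] 0.034
chest ['side'] [6.6425e+02 1.2350e+01 1.0000e-01] 0.038
knife ['scene', 'side'] [351.96 289.36   3.59] 0.197
knife ['scene'] [349.38 289.25  -2.7 ] 0.173
knife ['side'] [355.26 286.23   3.58] 0.192
twin ['scene', 'side'] [573.35 435.44  -3.2 ] 0.053
twin ['scene'] [ 5.7226e+02  4.3568e+02 -7.0000e-02] 0.038
twin ['side'] [ 5.7496e+02  4.3266e+02 -6.0000e-02] 0.04
```

```bash
cat >> h.py <<'E'
def plan(x,y,z,yaw=None,src=None):
    """needed turn about tool y then shift in turned tool axes; yaw=world direction of jaw axis (mod pi)"""
    o=get_obs();M=R.from_rotvec(o["orientation"]).as_matrix();p=np.array(o["ee_pos"]) if src is None else np.array(src,float)
    a=np.arctan2(M[1,0],M[0,0]);d=0 if yaw is None else (a-yaw+np.pi/2)%np.pi-np.pi/2
    N=M@R.from_rotvec([0,d,0]).as_matrix()
    s=N.T@(np.array([x,y,z])-p)
    print("t %.2f pos"%o["t"],np.round(o["ee_pos"],1),"tooly",M[:,1].round(3),"yaw %.3f"%a,"F",np.round(o["ft_force"],1),"w %.1f"%o["width"],"q",np.round(o["qpos"],2));print("turn %.3f (%.1f rows of .12; alt %.3f)"%(d,abs(d)/.12,d-np.sign(d)*np.pi),"shift",s.round(1),"rows %.1f"%(np.linalg.norm(s)/40))
E
python3 - <<'E'
from h import *
plan(482,17.2,150,-0.07)
E
```

```text
t 2.40 pos [ 235.2 -579.   239.7] tooly [ 0.  0. -1.] yaw -1.185 F [-0.4  0.2 -0.8] w 87.6 q [-1.2   0.42  1.63  0.    1.09 -0.02]
turn -1.115 (9.3 rows of .12; alt 2.027) shift [204.5  89.7 612. ] rows 16.3
```

Request:
{"api": "arm_command", "payload": {
  "targets": [
    [0, 0, 0, -0.124],
    [0, 0, 0, -0.124],
    [0, 0, 0, -0.124],
    [0, 0, 0, -0.124],
    [0, 0, 0, -0.124],
    [0, 0, 0, -0.124],
    [0, 0, 0, -0.124],
    [0, 0, 0, -0.124],
    [0, 0, 0, -0.123]
  ],
  "gripper": 100
}}

```text
t: 3.15
ee_pos: [235.2, -579.0, 239.6]
orientation: [-1.57, 0.05, -0.05]
ft_force: [0.1, -0.2, 0.7]
width: 87.7
```

Request:
{"api": "arm_command", "payload": {
  "targets": [
    [12.8, 0, 38.2, 0],
    [12.8, 0, 38.2, 0],
    [12.8, 0, 38.2, 0],
    [12.8, 0, 38.2, 0],
    [12.8, 0, 38.2, 0],
    [12.8, 0, 38.2, 0],
    [12.8, 0, 38.2, 0],
    [12.8, 0, 38.2, 0],
    [12.8, 0, 38.2, 0],
    [12.8, 0, 38.2, 0],
    [12.8, 0, 38.2, 0],
    [12.8, 0, 38.2, 0],
    [12.8, 0, 38.2, 0],
    [12.8, 0, 38.2, 0],
    [12.8, 0, 38.2, 0],
    [12.8, 0, 38.2, 0],
    [0, 30, 0, 0],
    [0, 30, 0, 0],
    [0, 0, 0, 0]
  ]
}}

```text
t: 4.73
ee_pos: [479.3, 17.3, 175.7]
orientation: [-1.571, 0.059, -0.047]
ft_force: [-1.3, -1.0, -0.9]
width: 87.5
```

```bash
python3 - <<'E'
from h import *
plan(482,17.2,30,-0.07)
C=cam("wrist");a=get_image("wrist");s=silhouettes("wrist","house")
print([(q["conf"],q["pixels"].sum(),onz(C,q["at"],0).round(1)) for q in s])
q=s[0];p,e=fit(S["house"],{"w":(C,q["pixels"])},(482,17,1.5));print(p,e)
cv2.polylines(a,[cv2.convexHull(proj(C,tf(S["house"][0],p)).round().astype(np.int32))],True,(0,0,255),1)
for t in("drawer_handle","knife"):
  for q in tip_of("wrist",t): print(t,q["conf"],onz(C,q["at"],60 if t[0]=="d" else 0).round(1))
cv2.imwrite("pics/w1.png",a)
E
```

```text
t 4.73 pos [479.3  17.3 175.7] tooly [-0.008 -0.    -1.   ] yaw -0.068 F [-1.3 -1.  -0.9] w 87.5 q [ 0.01  0.31  1.99 -0.    0.85  0.08]
turn 0.002 (0.0 rows of .12; alt -3.139) shift [  3.8 145.7   0.2] rows 3.6
[(0.87, np.int64(5820), array([484.3,   8.6,   0. ]))]
[483.07303267  21.3215277    1.47098638] 0.02827972173690796
drawer_handle 0.6 [616.2  10.9  60. ]
```

View pics/w1.png

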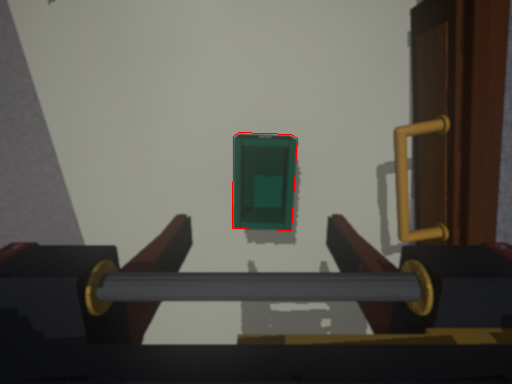

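The outline fits the house in the wrist view, with the handle at right (405,185). I'll descend and grip.

Request:
{"api": "arm_command", "payload": {
  "targets": [
    [3.5, 0, 2.5, 0.02],
    [0, 30, 0, 0],
    [0, 30, 0, 0],
    [0, 30, 0, 0],
    [0, 25, 0, 0],
    [0, 20, 0, 0],
    [0, 10, 0, 0],
    [0, 0, 0, 0],
    [0, 0, 0, 0]
  ]
}}

```text
t: 5.68
ee_pos: [486.7, 18.4, 35.4]
orientation: [-1.57, 0.071, -0.072]
ft_force: [-0.1, -0.1, 1.5]
width: 87.9
```

Request:
{"api": "arm_command", "payload": {
  "targets": [
    [0, 0, 0, 0],
    [0, 0, 0, 0],
    [0, 0, 0, 0],
    [0, 0, 0, 0],
    [0, 0, 0, 0],
    [0, 0, 0, 0],
    [0, 0, 0, 0],
    [0, 0, 0, 0]
  ],
  "gripper": 0
}}

```text
t: 6.35
ee_pos: [485.6, 18.6, 35.3]
orientation: [-1.57, 0.071, -0.07]
ft_force: [-3.5, -0.1, 8.2]
width: 62.2
```

```bash
python3 - <<'E'
from h import *
# target: board pose (573.7,378.3,.08), house at board y=-57
b=np.array([573.7,378.3,.08]);t=tf(np.array([[0,-57.,0]]),b)[0];print(t)
plan(t[0],t[1],120,.08+np.pi/2)
E
```

```text
[578.25513756 321.48230274   0.        ]
t 6.35 pos [485.6  18.6  35.3] tooly [-0. -0. -1.] yaw -0.090 F [-3.5 -0.1  8.2] w 62.2 q [0.01 0.57 2.03 0.   0.53 0.1 ]
turn 1.401 (11.7 rows of .12; alt -1.741) shift [-294.5  -84.7  116.5] rows 8.2
```

Request:
{"api": "arm_command", "payload": {
  "targets": [
    [0, -12, 0, 0],
    [0, -25, 0, 0],
    [0, -33, 0, 0],
    [0, -30, 0, 0],
    [0, 0, 0, 0.1],
    [0, 0, 0, 0.12],
    [0, 0, 0, 0.12],
    [0, 0, 0, 0.12],
    [0, 0, 0, 0.12],
    [0, 0, 0, 0.12],
    [0, 0, 0, 0.12],
    [0, 0, 0, 0.12],
    [0, 0, 0, 0.12],
    [0, 0, 0, 0.12],
    [0, 0, 0, 0.12],
    [0, 0, 0, 0.1]
  ]
}}

```text
t: 7.68
ee_pos: [485.6, 18.6, 134.5]
orientation: [-1.244, 1.154, -1.154]
ft_force: [-0.0, 0.4, -3.8]
width: 62.2
```

Request:
{"api": "arm_command", "payload": {
  "targets": [
    [-20, 0, 8, 0],
    [-33, 0, 13, 0],
    [-33, 0, 13, 0],
    [-33, 0, 13, 0],
    [-33, 0, 13, 0],
    [-33, 0, 13, 0],
    [-33, 0, 13, 0],
    [-33, 0, 13, 0],
    [-25, 0, 10, 0],
    [-18, 0, 8, 0],
    [0, 0, 0, 0],
    [0, 0, 0, 0]
  ]
}}

```text
t: 8.68
ee_pos: [578.3, 321.8, 134.0]
orientation: [-1.248, 1.149, -1.148]
ft_force: [-0.7, -0.2, -3.5]
width: 62.1
```

```bash
python3 - <<'E'
from h import *
C=cam("wrist");a=get_image("wrist");plan(578.3,321.5,45.5,.08+np.pi/2)
m={};ig={}
for t in("board","house","twin"):
  s=silhouettes("wrist",t);print(t,[(round(q["conf"],2),q["pixels"].sum(),onz(C,q["at"],0).round()) for q in s])
  for i,q in enumerate(s): a[q["pixels"]]=a[q["pixels"]]*.6+np.array({"board":(0,0,100),"house":(100,0,0),"twin":(0,100,100)}[t])
cv2.imwrite("pics/w2.png",a)
E
```

```text
t 8.73 pos [578.  320.8 133.9] tooly [-0.001 -0.001 -1.   ] yaw -1.489 F [ 0.1  0.3 -3.9] w 62.0 q [ 0.49  0.6   1.61 -0.    0.94  1.98]
turn 0.002 (0.0 rows of .12; alt -3.140) shift [-0.8 88.4  0.5] rows 2.2
board [(0.73, np.int64(11984), array([635., 385.,   0.]))]
house [(0.65, np.int64(18547), array([527., 314.,   0.])), (0.49, np.int64(14672), array([703., 139.,   0.]))]
twin [(0.6, np.int64(10341), array([564., 459.,   0.])), (0.37, np.int64(18632), array([528., 317.,   0.]))]
```

View pics/w2.png

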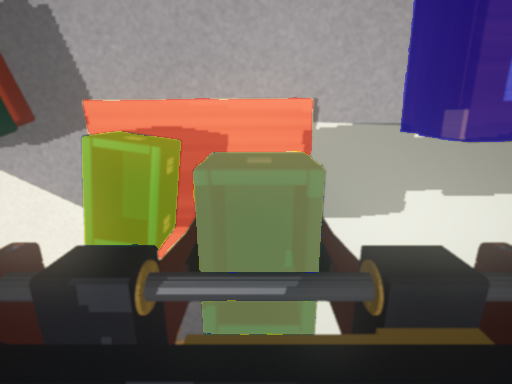

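Request:
{"api": "arm_command", "payload": {
  "targets": [
    [0, 25, 0, 0],
    [0, 25, 0, 0],
    [0, 18, 0, 0],
    [0, 10, 0, 0],
    [0, 5, 0, 0],
    [0, 3, 0, 0],
    [0, 1.5, 0, 0],
    [0, 0, 0, 0],
    [0, 0, 0, 0]
  ]
}}

```text
t: 9.63
ee_pos: [579.5, 321.4, 48.2]
orientation: [-1.245, 1.149, -1.15]
ft_force: [-0.3, -1.3, -3.8]
width: 61.9
```

Request:
{"api": "arm_command", "payload": {
  "targets": [
    [0, 1, 0, 0],
    [0, 0.7, 0, 0],
    [0, 0, 0, 0]
  ]
}}

```text
t: 9.88
ee_pos: [578.9, 321.2, 45.8]
orientation: [-1.246, 1.149, -1.149]
ft_force: [-0.6, -0.4, -3.9]
width: 61.8
```

Request:
{"api": "arm_command", "payload": {
  "targets": [
    [0, 0.7, 0, 0],
    [0, 0.7, 0, 0],
    [0, 0, 0, 0],
    [0, 0, 0, 0]
  ]
}}

```text
t: 10.22
ee_pos: [579.0, 321.2, 44.4]
orientation: [-1.246, 1.149, -1.149]
ft_force: [-0.4, -0.3, 0.5]
width: 61.6
```

Request:
{"api": "arm_command", "payload": {
  "targets": [
    [0, 0, 0, 0],
    [0, 0, 0, 0],
    [0, 0, 0, 0],
    [0, 0, 0, 0],
    [0, 0, 0, 0],
    [0, 0, 0, 0],
    [0, -5, 0, 0],
    [0, -15, 0, 0],
    [0, -30, 0, 0],
    [0, -35, 0, 0],
    [0, -35, 0, 0],
    [0, 0, 0, 0]
  ],
  "gripper": 100
}}

```text
t: 11.22
ee_pos: [582.7, 323.2, 173.0]
orientation: [-1.234, 1.144, -1.151]
ft_force: [1.6, 0.3, 1.0]
width: 87.7
```

```bash
python3 - <<'E'
from h import *
im={};ms={}
for t,x,z in(("house",(578,321,.08),9),):
  for c in("side","scene"):
    C=cam(c);a=get_image(c)
    for i,q in enumerate(silhouettes(c,t)):
        p=onz(C,q["at"],40);print(c,q["conf"],p.round(),q["pixels"].sum())
        if np.hypot(p[0]-578,p[1]-321)<45: ms[c]=(C,q["pixels"])
    im[c]=a
  if ms: print(fit(S[t],ms,x,z))
C=cam("side")
for q in tip_of("side","drawer_handle"):print(q["conf"],onz(C,q["at"],60))
C=cam("scene")
for q in tip_of("scene","drawer_handle"):print(q["conf"],onz(C,q["at"],60))
cv2.imwrite("pics/s3.png",cv2.hconcat([im["side"][150:330,100:400],im["scene"][150:330,200:500]]))
h=tf(np.array([[-50,0,0.]]),[662.9,14.5,.1])[0];print(h);plan(h[0],h[1],150,.1)
E
```

```text
side 0.79 [579. 324.  40.] 829
side 0.5 [ 873. -162.   40.] 41
(array([5.79936628e+02, 3.16201376e+02, 6.38228990e-02]), np.float64(0.06386744976043701))
0.79 [625.2559439   -8.63912286  60.        ]
0.29 [ 384.58234548 -285.04213787   60.        ]
0.62 [619.06721134   0.84003251  60.        ]
[613.14979174   9.50832917   0.        ]
t 11.52 pos [577.9 320.6 162.7] tooly [-0.002 -0.001 -1.   ] yaw -1.490 F [ 0.4  0.1 -0.7] w 88.0 q [ 0.49  0.56  1.59 -0.    0.99  1.98]
turn 1.552 (12.9 rows of .12; alt -1.590) shift [ -4.1  13.  313. ] rows 7.8
```

View pics/s3.png

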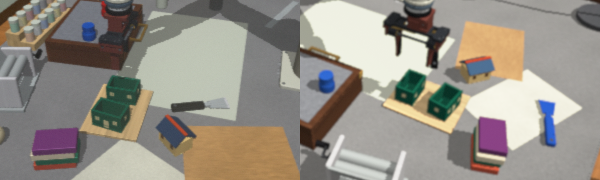

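The house stands upright on the board beside its twin (side crop about (120,90), scene crop (408,88)). Now to the handle.

Request:
{"api": "arm_command", "payload": {
  "targets": [
    [0, 0, 0, -0.1],
    [0, 0, 0, -0.124],
    [0, 0, 0, -0.124],
    [0, 0, 0, -0.124],
    [0, 0, 0, -0.124],
    [0, 0, 0, -0.124],
    [0, 0, 0, -0.124],
    [0, 0, 0, -0.124],
    [0, 0, 0, -0.124],
    [0, 0, 0, -0.124],
    [0, 0, 0, -0.124],
    [0, 0, 0, -0.124],
    [0, 0, 0, -0.124],
    [0, 0, 0, -0.1]
  ]
}}

```text
t: 12.68
ee_pos: [578.0, 320.6, 162.4]
orientation: [-1.566, -0.158, 0.163]
ft_force: [-0.6, -0.1, -1.1]
width: 87.9
```

Request:
{"api": "arm_command", "payload": {
  "targets": [
    [-1, 0, -35, 0],
    [-1, 0, -35, 0],
    [-1, 0, -35, 0],
    [-1, 0, -35, 0],
    [-1, 0, -35, 0],
    [-1, 0, -35, 0],
    [-1, 0, -35, 0],
    [-1, 0, -35, 0],
    [-1, 0, -33, 0],
    [0, 0, 0, 0],
    [0, 0, 0, 0]
  ]
}}

```text
t: 13.6
ee_pos: [630.9, 10.8, 162.7]
orientation: [-1.565, -0.151, 0.155]
ft_force: [-0.2, 0.2, -0.8]
width: 87.9
```

```bash
python3 - <<'E'
from h import *
import pickle
plan(613,9.5,150,.1)
C=cam("wrist");a=get_image("wrist");s=silhouettes("wrist","drawer_handle");p=tip_of("wrist","drawer_handle")
print([(q["conf"],q["pixels"].sum(),onz(C,q["at"],60).round(1)) for q in s],[(q["conf"],onz(C,q["at"],60).round(1)) for q in p])
hsv=cv2.cvtColor(a,cv2.COLOR_BGR2HSV)
g=proj(C,tf(np.array([[-40,y,60] for y in(-55,55)]),[662.9,14.5,.1])).round().astype(int)
f=proj(C,tf(np.array([[0,y,z] for y,z in((-170,90),(170,90))]),[662.9,14.5,.1])).round().astype(int)
print(g,f);b=a.copy()
cv2.line(b,g[0].tolist(),g[1].tolist(),(0,0,255),1);cv2.line(b,f[0].tolist(),f[1].tolist(),(255,0,0),1)
cv2.imwrite("pics/w4.png",b);pickle.dump((C,a),open("w4.pkl","wb"))
E
```

```text
t 13.60 pos [630.9  10.8 162.7] tooly [-0.002  0.    -1.   ] yaw 0.195 F [-0.2  0.2 -0.8] w 87.9 q [-0.    0.52  1.67  0.    0.95 -0.2 ]
turn 0.095 (0.8 rows of .12; alt -3.047) shift [-18.   12.7   0.5] rows 0.6
[(0.68, np.int64(6149), array([651.8,  46.4,  60. ]))] [(0.7, array([622.3,  12. ,  60. ]))]
[[246 245]
 [256 134]] [[275 365]
 [330 -28]]
```

View pics/w4.png

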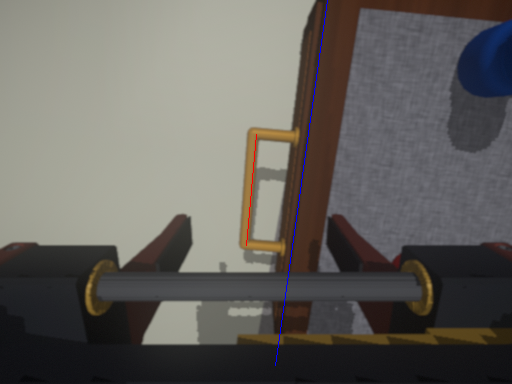

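```bash
python3 - <<'E'
from h import *
import pickle
C,a=pickle.load(open("w4.pkl","rb"))
h=cv2.cvtColor(a,cv2.COLOR_BGR2HSV);m=(h[...,0]>12)&(h[...,0]<26)&(h[...,1]>130)&(h[...,2]>90)
ps=[]
for r in range(142,236,4):
    c=np.where(m[r,225:275])[0]+225
    if len(c): ps.append(onz(C,[c.mean(),r],61)[:2])
ps=np.array(ps);k=np.polyfit(ps[:,1],ps[:,0],1);print("bar yaw",-k[0],ps[[0,-1]].round(1),len(c))
for y in(9,12):print(y,np.polyval(k,y))
print(onz(C,[252,128],60),onz(C,[243,249],60))
plan(np.polyval(k,10),10,60,.1)
E
```

```text
bar yaw 0.11015727747343478 [[615.4  57.7]
 [624.9 -32.3]] 8
9 620.7310671835626
12 620.4005953511423
[613.06170966  69.70951688  60.        ] [626.39580774 -49.22016449  60.        ]
t 13.75 pos [630.9  13.4 163.3] tooly [-0.002  0.    -1.   ] yaw 0.199 F [0.4 0.2 0.5] w 87.7 q [ 0.    0.52  1.67  0.    0.95 -0.2 ]
turn 0.099 (0.8 rows of .12; alt -3.043) shift [-10.5 103.3  -2.4] rows 2.6
```

Request:
{"api": "arm_command", "payload": {
  "targets": [
    [0, 0, 0, 0.099],
    [-10.5, 0, -2.5, 0],
    [0, 0, 0, 0],
    [0, 0, 0, 0],
    [0, 0, 0, 0],
    [0, 0, 0, 0],
    [0, 0, 0, 0]
  ],
  "gripper": 38
}}

```text
t: 14.33
ee_pos: [621.5, 9.1, 164.2]
orientation: [-1.569, -0.079, 0.078]
ft_force: [0.1, -0.0, 0.3]
width: 44.3
```

```bash
python3 - <<'E'
from h import *
plan(620.6,10,60,.1)
E
```

```text
t 14.33 pos [621.5   9.1 164.2] tooly [ 0.  0. -1.] yaw 0.100 F [ 0.1 -0.   0.3] w 44.3 q [-0.    0.51  1.69  0.    0.94 -0.1 ]
turn -0.000 (0.0 rows of .12; alt 3.142) shift [ -0.9 104.2   1. ] rows 2.6
```

Request:
{"api": "arm_command", "payload": {
  "targets": [
    [-0.9, 0, 0, 0],
    [0, 0, 0, 0],
    [0, 0, 0, 0],
    [0, 20, 0, 0],
    [0, 25, 0, 0],
    [0, 25, 0, 0],
    [0, 20, 0, 0],
    [0, 10, 0, 0],
    [0, 4, 0, 0],
    [0, 0, 0, 0]
  ]
}}

```text
t: 15.17
ee_pos: [620.2, 8.8, 59.5]
orientation: [-1.569, -0.077, 0.079]
ft_force: [0.3, 0.1, 0.4]
width: 33.3
```

Request:
{"api": "arm_command", "payload": {
  "targets": [
    [0, 0, 0, 0],
    [0, 0, 0, 0],
    [0, 0, 0, 0],
    [0, 0, 0, 0],
    [0, 0, 0, 0],
    [0, 0, 0, 0]
  ],
  "gripper": 0
}}

```text
t: 15.67
ee_pos: [621.0, 8.8, 61.1]
orientation: [-1.57, -0.079, 0.077]
ft_force: [-1.2, -0.1, 6.2]
width: 10.2
```

Request:
{"api": "arm_command", "payload": {
  "targets": [
    [-4, 0, 0, 0],
    [-10, 0, 0, 0],
    [-15, 0, 0, 0],
    [-18, 0, 0, 0],
    [-18, 0, 0, 0],
    [-18, 0, 0, 0],
    [-18, 0, 0, 0],
    [-18, 0, 0, 0],
    [-18, 0, 0, 0],
    [-18, 0, 0, 0],
    [-15, 0, 0, 0],
    [-12, 0, 0, 0],
    [-8, 0, 0, 0],
    [0, 0, 0, 0],
    [0, 0, 0, 0]
  ]
}}

```text
t: 16.92
ee_pos: [431.2, -11.5, 61.0]
orientation: [-1.571, -0.08, 0.077]
ft_force: [0.4, -15.0, 12.1]
width: 10.3
```

```bash
python3 - <<'E'
from h import *
plan(0,0,0)
E
```

```text
t 16.92 pos [431.2 -11.5  61. ] tooly [ 0.002 -0.002 -1.   ] yaw 0.100 F [  0.4 -15.   12.1] w 10.3 q [-0.05  0.47  2.15 -0.    0.52 -0.15]
turn 0.000 (0.0 rows of .12; alt 0.000) shift [-428.    60.3   54.6] rows 10.9
```

Request:
{"api": "arm_command", "payload": {
  "targets": [
    [0, 0, 0, 0],
    [0, 0, 0, 0],
    [0, 0, 0, 0],
    [0, 0, 0, 0],
    [0, -10, 0, 0],
    [0, -25, 0, 0],
    [0, -35, 0, 0],
    [0, -35, 0, 0],
    [0, -35, 0, 0],
    [5, -30, 0, 0],
    [35, -15, 12, 0],
    [35, 0, 12, 0],
    [20, 0, 10, 0],
    [0, 0, 0, 0],
    [0, 0, 0, 0],
    [0, 0, 0, 0]
  ],
  "gripper": 38
}}

```text
t: 18.25
ee_pos: [521.1, 33.1, 244.7]
orientation: [-1.569, -0.076, 0.08]
ft_force: [-0.5, -0.4, 0.0]
width: 33.2
```

```bash
python3 - <<'E'
from h import *
import pickle
plan(0,0,0)
C=cam("wrist");a=get_image("wrist")
for t,z in(("drawer_handle",60),("knife_pocket",20),("knife_pocket_tip",20)):
  p=tip_of("wrist",t);print(t,[(round(q["conf"],2),np.round(q["at"]),onz(C,q["at"],z).round(1)) for q in p])
cv2.imwrite("pics/w5.png",cv2.resize(a,(800,600),interpolation=cv2.INTER_CUBIC));pickle.dump((C,a),open("w5.pkl","wb"))
E
```

```text
t 18.25 pos [521.1  33.1 244.7] tooly [-0.002 -0.    -1.   ] yaw 0.099 F [-0.5 -0.4  0. ] w 33.2 q [ 0.04  0.27  1.85 -0.    1.03 -0.06]
turn 0.000 (0.0 rows of .12; alt 0.000) shift [-521.3  245.8   18.8] rows 14.4
drawer_handle [(0.65, array([188., 198.]), array([433.5,  -5.1,  60. ]))]
knife_pocket [(0.95, array([269., 141.]), array([530.9,  72.7,  20. ]))]
knife_pocket_tip [(0.79, array([269., 215.]), array([541.6, -33. ,  20. ])), (0.59, array([354., 188.]), array([657.5,  18.9,  20. ]))]
```

View pics/w5.png

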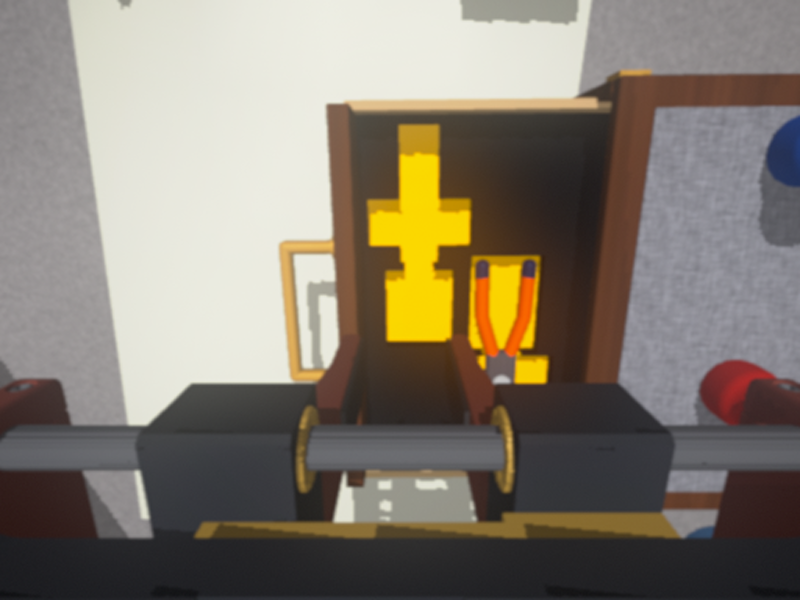

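```bash
python3 - <<'E'
from h import *
import pickle
C,a=pickle.load(open("w5.pkl","rb"))
h=cv2.cvtColor(a,cv2.COLOR_BGR2HSV);m=(h[...,0]>20)&(h[...,0]<36)&(h[...,1]>150)&(h[...,2]>70)
m[:, :228]=0;m[:,301:]=0;m[:75]=0;m[225:]=0
print(m.sum())
for c in(4,):
  f=lambda x0,x1,y:box(x0,x1,-y,y,0,0)
  P=[f(-75-c,30+c,13+c),f(-20,20,44),f(30,48,8+c),f(45-c,105+c,25+c)]
  p,e=fit(P,{"w":(C,m)},(530,72,-1.466),34);print(c,p,e)
  r=render(C,P,p,34)>.5;b=a.copy();b[m&~r]=(0,0,255);b[r&~m]=(255,0,0)
  cv2.imwrite("pics/fit.png",cv2.resize(b[60:240,190:340],None,fx=3,fy=3,interpolation=0))
# knife seen from side cameras: refit
b={}
for c in("scene","side"):
  get_image(c);s=silhouettes(c,"knife");Cc=cam(c)
  for q in s:
    w=onz(Cc,q["at"],9);print(c,round(q["conf"],2),w.round(),q["pixels"].sum())
plan(350,289,160,-2.70+np.pi/2)
E
```

```text
5570
4 [528.73309542  72.1292526   -1.46682923] 0.07441103458404541
scene 0.94 [449. 710.   9.] 560
scene 0.59 [340. 288.   9.] 275
scene 0.16 [479. -17.   9.] 3361
side 0.9 [437. 701.   9.] 1024
side 0.85 [343. 276.   9.] 431
t 18.65 pos [522.3  33.  245.2] tooly [ 0.  0. -1.] yaw 0.099 F [ 0.2 -0.9 -0.1] w 33.7 q [ 0.04  0.27  1.85  0.    1.03 -0.06]
turn 1.228 (10.2 rows of .12; alt -1.914) shift [-305.1   85.2  -46.4] rows 8.0
```

View pics/fit.png

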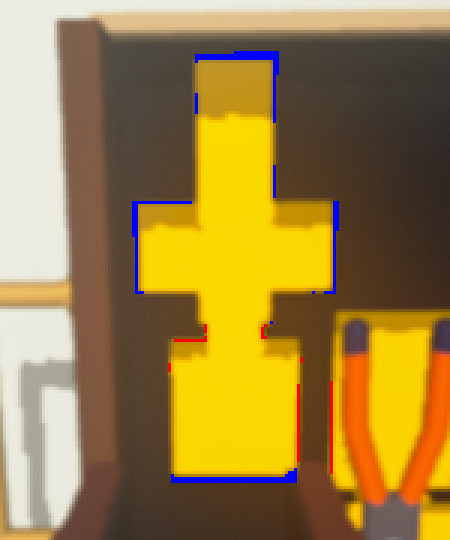

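The pocket fit agrees with the network: (529,72), yaw −1.466. Going to hover above the knife.

Request:
{"api": "arm_command", "payload": {
  "targets": [
    [0, 0, 0, 0.123],
    [0, 0, 0, 0.123],
    [0, 0, 0, 0.123],
    [0, 0, 0, 0.123],
    [0, 0, 0, 0.123],
    [0, 0, 0, 0.123],
    [0, 0, 0, 0.123],
    [0, 0, 0, 0.123],
    [0, 0, 0, 0.123],
    [0, 0, 0, 0.121]
  ],
  "gripper": 60
}}

```text
t: 19.48
ee_pos: [522.4, 33.1, 245.0]
orientation: [-1.384, 0.883, -0.883]
ft_force: [0.3, -0.6, 0.7]
width: 52.9
```

Request:
{"api": "arm_command", "payload": {
  "targets": [
    [-38, 5, -6, 0],
    [-38, 10, -6, 0],
    [-38, 10, -6, 0],
    [-38, 10, -6, 0],
    [-38, 10, -6, 0],
    [-38, 10, -6, 0],
    [-38, 10, -5, 0],
    [-39, 10, -5, 0],
    [0, 0, 0, 0],
    [0, 0, 0, 0],
    [0, 0, 0, 0]
  ]
}}

```text
t: 20.4
ee_pos: [350.7, 289.2, 170.2]
orientation: [-1.387, 0.877, -0.877]
ft_force: [-0.6, -0.1, 0.6]
width: 53.0
```

```bash
python3 - <<'E'
from h import *
C=cam("wrist");a=get_image("wrist")
ss=silhouettes("wrist","knife");print([(round(q["conf"],2),q["pixels"].sum(),onz(C,q["at"],9).round(1)) for q in ss])
for t in("knife","knife_tip"):print(t,[(round(q["conf"],2),np.round(q["at"]),onz(C,q["at"],0).round(1)) for q in tip_of("wrist",t)])
b=a.copy()
if ss:
  q=max(ss,key=lambda q:q["pixels"].sum()*(np.hypot(*(onz(C,q["at"],9)[:2]-[345,283]))<80))
  p,e=fit(S["knife"],{"w":(C,q["pixels"])},(352,289,-2.69));print(p,e)
  for P in S["knife"]:cv2.polylines(b,[cv2.convexHull(proj(C,tf(P,p)).round().astype(np.int32))],True,(0,0,255),1)
  plan(p[0],p[1],20,p[2]+np.pi/2)
cv2.imwrite("pics/w6.png",cv2.resize(b,(800,600),interpolation=cv2.INTER_CUBIC))
E
```

```text
[(0.75, np.int64(3700), array([338.2, 283.4,   9. ]))]
knife [(0.69, array([258., 173.]), array([354.8, 292.4,   0. ]))]
knife_tip [(0.78, array([263., 251.]), array([264.7, 243.4,   0. ]))]
[355.43702809 292.54358923  -2.69027924] 0.13860952854156494
t 20.60 pos [351.5 288.4 170.4] tooly [ 0.001  0.    -1.   ] yaw -1.131 F [-0.2  0.6  0.3] w 52.5 q [ 0.66  0.28  2.05 -0.    0.81  1.79]
turn -0.012 (0.1 rows of .12; alt 3.130) shift [ -2.  150.4   5.2] rows 3.8
```

View pics/w6.png

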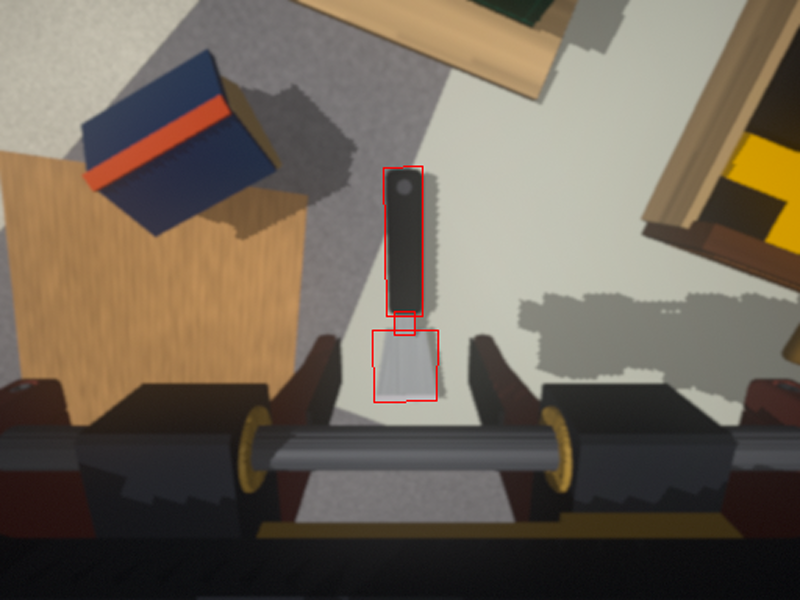

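Request:
{"api": "arm_command", "payload": {
  "targets": [
    [-2, 0, 5.2, -0.012],
    [0, 30, 0, 0],
    [0, 33, 0, 0],
    [0, 33, 0, 0],
    [0, 25, 0, 0],
    [0, 15, 0, 0],
    [0, 8, 0, 0],
    [0, 5, 0, 0],
    [0, 0, 0, 0],
    [0, 0, 0, 0]
  ]
}}

```text
t: 21.43
ee_pos: [355.1, 293.5, 21.6]
orientation: [-1.389, 0.869, -0.869]
ft_force: [-0.2, -0.0, -0.5]
width: 52.8
```

```bash
python3 - <<'E'
from h import *
plan(355.4,292.5,20,-2.690+np.pi/2)
E
```

```text
t 21.43 pos [355.1 293.5  21.6] tooly [ 0.001  0.001 -1.   ] yaw -1.117 F [-0.2 -0.  -0.5] w 52.8 q [0.66 0.58 2.09 0.   0.47 1.78]
turn 0.002 (0.0 rows of .12; alt -3.140) shift [ 1.1  1.6 -0.2] rows 0.0
```

Close, then lift and see how the knife sits in the hand.

Request:
{"api": "arm_command", "payload": {
  "targets": [
    [0, 1, 0, 0],
    [0, 0, 0, 0],
    [0, 0, 0, 0],
    [0, 0, 0, 0],
    [0, 0, 0, 0],
    [0, 0, 0, 0],
    [0, 0, 0, 0],
    [0, 0, 0, 0]
  ],
  "gripper": 0
}}

```text
t: 22.1
ee_pos: [354.6, 293.5, 20.6]
orientation: [-1.39, 0.868, -0.869]
ft_force: [-0.7, -0.5, 6.6]
width: 25.6
```

```bash
python3 - <<'E'
from h import *
plan(0,0,0)
E
```

```text
t 22.10 pos [354.6 293.5  20.6] tooly [ 0.001  0.    -1.   ] yaw -1.117 F [-0.7 -0.5  6.6] w 25.6 q [ 0.67  0.59  2.09 -0.    0.46  1.78]
turn 0.000 (0.0 rows of .12; alt 0.000) shift [ 108.2   20.2 -447.4] rows 11.5
```

Request:
{"api": "arm_command", "payload": {
  "targets": [
    [0, -10, 0, 0],
    [0, -20, 0, 0],
    [0, -30, 0, 0],
    [0, -30, 0, 0],
    [0, -30, 0, 0],
    [0, -10, 0, 0],
    [0, 0, 0, 0],
    [0, 0, 0, 0],
    [0, 0, 0, 0]
  ]
}}

```text
t: 22.85
ee_pos: [353.6, 292.7, 148.9]
orientation: [-1.392, 0.87, -0.868]
ft_force: [0.1, -0.5, -0.8]
width: 25.6
```

```bash
python3 - <<'E'
from h import *
C=cam("wrist");a=get_image("wrist");o=get_obs();M=R.from_rotvec(o["orientation"]).as_matrix()
z=o["ee_pos"][2]-20.6
ss=silhouettes("wrist","knife")
for t in("knife","knife_tip"):print(t,[(round(q["conf"],2),np.round(q["at"]),(M.T@(onz(C,q["at"],z)-o["ee_pos"])).round(1)) for q in tip_of("wrist",t)])
if ss:
  q=ss[0];p,e=fit(S["knife"],{"w":(C,q["pixels"])},(o["ee_pos"][0],o["ee_pos"][1],-2.69),z);print(q["conf"],q["pixels"].sum(),p,e)
  for P in S["knife"]:cv2.polylines(a,[cv2.convexHull(proj(C,tf(P,p,z)).round().astype(np.int32))],True,(0,0,255),1)
cv2.imwrite("pics/w7.png",a[50:384,130:400])
plan(529.3,72,160,.105)
E
```

```text
knife [(0.74, array([261., 227.]), array([ 0.8, 20.6,  1.2]))]
knife_tip []
0.86 8721 [352.61770535 293.02523347  -2.70133338] 0.3525732755661011
t 23.05 pos [353.8 292.8 148.8] tooly [-0.002 -0.002 -1.   ] yaw -1.117 F [ 0.4 -0.1 -0.8] w 25.6 q [0.67 0.33 2.05 0.   0.77 1.78]
turn -1.222 (10.2 rows of .12; alt 1.920) shift [ 151.4  -11.2 -238. ] rows 7.1
```

View pics/w7.png

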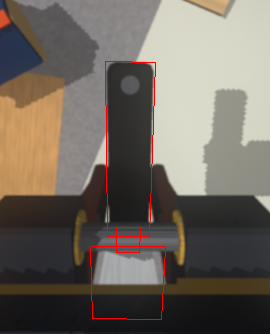

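Request:
{"api": "arm_command", "payload": {
  "targets": [
    [0, 0, 0, -0.1],
    [0, 0, 0, -0.122],
    [0, 0, 0, -0.122],
    [0, 0, 0, -0.122],
    [0, 0, 0, -0.122],
    [0, 0, 0, -0.122],
    [0, 0, 0, -0.122],
    [0, 0, 0, -0.122],
    [0, 0, 0, -0.122],
    [0, 0, 0, -0.122],
    [0, 0, 0, -0.024],
    [0, 0, 0, 0]
  ]
}}

```text
t: 24.05
ee_pos: [354.2, 293.1, 149.5]
orientation: [-1.57, -0.08, 0.082]
ft_force: [-0.2, -0.3, -1.3]
width: 25.8
```

Request:
{"api": "arm_command", "payload": {
  "targets": [
    [10, 0, -15, 0],
    [20, 0, -32, 0],
    [20, 0, -32, 0],
    [20, 0, -32, 0],
    [20, 0, -32, 0],
    [20, 0, -32, 0],
    [20, 0, -32, 0],
    [12, 0, -18, 0],
    [9, 0, -13, 0],
    [0, 0, 0, 0],
    [0, 0, 0, 0],
    [0, 0, 0, 0]
  ]
}}

```text
t: 25.05
ee_pos: [528.4, 73.2, 149.6]
orientation: [-1.569, -0.081, 0.083]
ft_force: [-0.8, 0.1, -1.5]
width: 25.7
```

```bash
python3 - <<'E'
from h import *
C=cam("wrist");plan(529.3,72,75,.105);a=get_image("wrist")
z=get_obs()["ee_pos"][2]-20.6
h=cv2.cvtColor(a,cv2.COLOR_BGR2HSV)
P=[box(-79,34,-17,17,0,0),box(-20,20,-44,44,0,0)]
for Q in P:cv2.polylines(a,[cv2.convexHull(proj(C,tf(Q,[529.3,72,-1.466],34)).round().astype(np.int32))],True,(255,0,0),1)
o=get_obs()["ee_pos"]
cv2.polylines(a,[cv2.convexHull(proj(C,tf(S["knife"][0],[o[0],o[1],-1.466],z)).round().astype(np.int32))],True,(0,0,255),1)
cv2.imwrite("pics/w8.png",cv2.resize(a[60:310,130:400],None,fx=2.2,fy=2.2,interpolation=cv2.INTER_CUBIC))
E
```

```text
t 25.05 pos [528.4  73.2 149.6] tooly [-0.002  0.    -1.   ] yaw 0.104 F [-0.8  0.1 -1.5] w 25.7 q [0.12 0.42 1.89 0.   0.83 0.01]
turn -0.001 (0.0 rows of .12; alt 3.141) shift [ 0.8 74.6 -1.3] rows 1.9
```

View pics/w8.png

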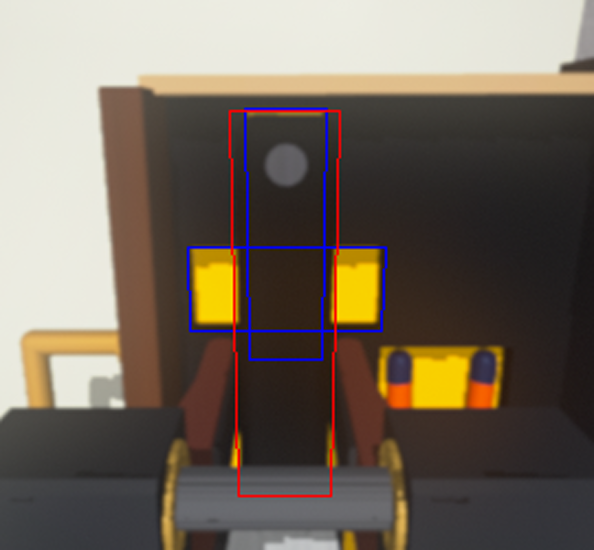

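The cut-out outline (blue) matches the scoop at (215–355, 290), so I'll descend to just above the foam.

Request:
{"api": "arm_command", "payload": {
  "targets": [
    [0.8, 0, -1.3, 0],
    [0, 20, 0, 0],
    [0, 25, 0, 0],
    [0, 25, 0, 0],
    [0, 15, 0, 0],
    [0, 5, 0, 0],
    [0, 0, 0, 0],
    [0, 0, 0, 0],
    [0, 0, 0, 0]
  ]
}}

```text
t: 25.85
ee_pos: [531.2, 71.6, 61.2]
orientation: [-1.569, -0.084, 0.081]
ft_force: [-0.3, 0.4, -1.4]
width: 25.9
```

```bash
python3 - <<'E'
from h import *
C=cam("wrist");plan(529.3,72,40.6,.105);a=get_image("wrist")
o=get_obs()["ee_pos"];z=o[2]-20.6
for Q in [box(-79,34,-17,17,0,0),box(-20,20,-44,44,0,0)]:cv2.polylines(a,[cv2.convexHull(proj(C,tf(Q,[529.3,72,-1.466],34)).round().astype(np.int32))],True,(255,0,0),1)
cv2.polylines(a,[cv2.convexHull(proj(C,tf(S["knife"][0][[1,3,5,7]],[o[0],o[1],-1.466],z)).round().astype(np.int32))],True,(0,0,255),1)
cv2.imwrite("pics/w9.png",cv2.resize(a[60:310,130:400],None,fx=2.2,fy=2.2,interpolation=cv2.INTER_CUBIC))
E
```

```text
t 25.85 pos [531.2  71.6  61.2] tooly [ 0.002  0.    -1.   ] yaw 0.105 F [-0.3  0.4 -1.4] w 25.9 q [0.11 0.57 1.92 0.   0.65 0.01]
turn 0.000 (0.0 rows of .12; alt -3.141) shift [-1.9 20.6  0.6] rows 0.5
```

View pics/w9.png

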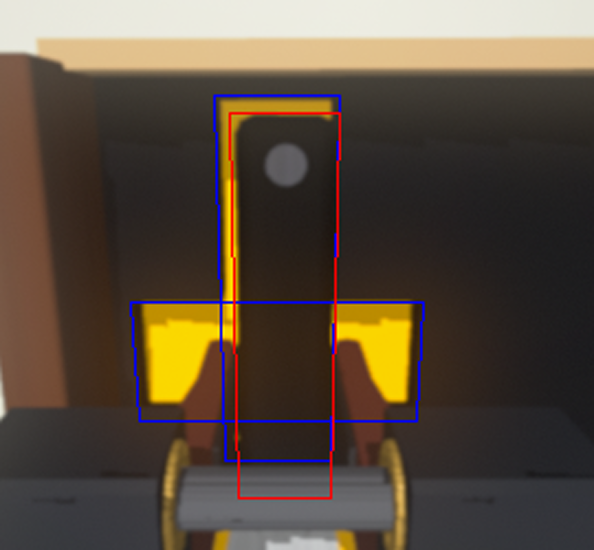

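Request:
{"api": "arm_command", "payload": {
  "targets": [
    [-2.4, 0, 1.2, 0],
    [0, 0, 0, 0],
    [0, 5, 0, 0],
    [0, 4, 0, 0],
    [0, 3, 0, 0],
    [0, 2, 0, 0],
    [0, 0, 0, 0],
    [0, 0, 0, 0]
  ]
}}

```text
t: 26.57
ee_pos: [527.8, 72.2, 45.8]
orientation: [-1.569, -0.082, 0.083]
ft_force: [-0.1, -0.3, -2.6]
width: 25.9
```

```bash
python3 - <<'E'
from h import *
import time
plan(529.0,72.3,40.6,.105);get_image("wrist");plan(529.0,72.3,40.6,.105)
E
```

```text
t 26.57 pos [527.8  72.2  45.8] tooly [-0.001 -0.    -1.   ] yaw 0.105 F [-0.1 -0.3 -2.6] w 25.9 q [0.11 0.59 1.93 0.   0.62 0.01]
turn -0.000 (0.0 rows of .12; alt 3.141) shift [1.2 5.2 0. ] rows 0.1
t 26.62 pos [527.9  72.2  45.9] tooly [-0. -0. -1.] yaw 0.105 F [-0.3 -0.2 -1. ] w 25.6 q [0.11 0.59 1.93 0.   0.62 0.01]
turn 0.000 (0.0 rows of .12; alt -3.142) shift [ 1.1  5.3 -0. ] rows 0.1
```

Request:
{"api": "arm_command", "payload": {
  "targets": [
    [0.4, 2, 0, 0],
    [0, 1.5, 0, 0],
    [0, 1, 0, 0],
    [0, 0, 0, 0],
    [0, 0, 0, 0]
  ]
}}

```text
t: 27.03
ee_pos: [528.3, 72.2, 41.5]
orientation: [-1.569, -0.082, 0.083]
ft_force: [-0.5, -0.1, -2.0]
width: 25.7
```

Request:
{"api": "arm_command", "payload": {
  "targets": [
    [0, 0.8, 0, 0],
    [0, 0, 0, 0],
    [0, 0, 0, 0]
  ]
}}

```text
t: 27.28
ee_pos: [528.4, 72.2, 40.8]
orientation: [-1.569, -0.082, 0.082]
ft_force: [0.2, 0.5, -1.0]
width: 25.5
```

Request:
{"api": "arm_command", "payload": {
  "targets": [
    [0, 0, 0, 0],
    [0, 0, 0, 0],
    [0, 0, 0, 0],
    [0, 0, 0, 0],
    [0, 0, 0, 0],
    [0, -3, 0, 0],
    [0, -10, 0, 0],
    [0, -25, 0, 0],
    [0, -35, 0, 0],
    [0, -35, 0, 0],
    [0, -35, 0, 0],
    [0, -35, 0, 0],
    [0, -25, 0, 0],
    [0, 0, 0, 0],
    [0, 0, 0, 0]
  ],
  "gripper": 42
}}

```text
t: 28.53
ee_pos: [529.1, 72.3, 246.1]
orientation: [-1.569, -0.086, 0.079]
ft_force: [-1.1, 0.2, -0.5]
width: 37.2
```

```bash
python3 - <<'E'
from h import *
C=cam("wrist");a=get_image("wrist");plan(433,-11,61,.105)
ss=silhouettes("wrist","knife");b=a.copy()
for t in("knife","knife_tip","drawer_handle"):print(t,[(round(q["conf"],2),np.round(q["at"]),onz(C,q["at"],60 if t[0]=="d" else 20).round(1)) for q in tip_of("wrist",t)])
if ss:
  p,e=fit(S["knife"],{"w":(C,ss[0]["pixels"])},(529,72,-1.466),20);print(p,e,tf(np.array([[105,0,0.]]),p)[0])
cv2.imwrite("pics/w10.png",cv2.resize(a[40:290,130:420],None,fx=2.5,fy=2.4,interpolation=cv2.INTER_CUBIC))
E
```

```text
t 28.58 pos [528.1  72.2 244.4] tooly [ 0.001  0.    -1.   ] yaw 0.105 F [ 0.  -0.8 -0.7] w 37.2 q [ 0.11  0.28  1.83 -0.    1.03  0.01]
turn 0.000 (0.0 rows of .12; alt -3.142) shift [-103.5  183.2  -72.8] rows 5.6
knife [(0.88, array([262., 167.]), array([533.9,  74.8,  20. ]))]
knife_tip [(0.6, array([262., 172.]), array([535. ,  67.5,  20. ])), (0.57, array([259., 236.]), array([540.7, -29.7,  20. ]))]
drawer_handle [(0.95, array([179., 224.]), array([432.6,  -4.2,  60. ])), (0.47, array([446., 273.]), array([804.3, -39.6,  60. ]))]
[527.62063304  72.34108805  -1.48681629] 0.1161273717880249 [536.42817527 -32.2888656    0.        ]
```

The picture limit is reached, so from here I rely on numbers. They put the knife about 1.5 mm from the pocket point and its tip within about 4 mm of the tip point. I'm going back to the handle.

Request:
{"api": "arm_command", "payload": {
  "targets": [
    [-20, 0, -14, 0],
    [-30, 0, -21, 0],
    [-30, 0, -21, 0],
    [-25, 0, -17, 0],
    [0, 0, 0, 0],
    [0, 0, 0, 0],
    [0, 0, 0, 0]
  ],
  "gripper": 38
}}

```text
t: 29.37
ee_pos: [432.2, -11.3, 243.6]
orientation: [-1.569, -0.082, 0.082]
ft_force: [0.5, -0.5, 0.4]
width: 33.1
```

```bash
python3 - <<'E'
from h import *
C=cam("wrist");a=get_image("wrist")
h=cv2.cvtColor(a,cv2.COLOR_BGR2HSV);m=(h[...,0]>12)&(h[...,0]<26)&(h[...,1]>130)&(h[...,2]>90)
g=proj(C,[[431,-11,61]])[0];print(g)
ps=[]
for r in range(int(g[1])-25,int(g[1])+25,4):
    c=np.where(m[r,int(g[0])-20:int(g[0])+20])[0]+int(g[0])-20
    if 3<=len(c)<=14: ps.append(onz(C,[c.mean(),r],61)[:2])
ps=np.array(ps);print(ps.round(1)[::3]);k=np.polyfit(ps[:,1],ps[:,0],1);print(np.polyval(k,-11),-k[0])
plan(np.polyval(k,-11),-11,61,.105)
E
```

```text
[257.86369485 175.21039671]
[[428.   20. ]
 [430.1   5.5]
 [431.6  -9.4]
 [433.2 -24.7]
 [434.8 -40.3]]
431.7072709025625 0.11120636425216787
t 29.42 pos [432.5 -11.1 243.6] tooly [ 0.  0. -1.] yaw 0.105 F [-0.4  0.1 -0.2] w 33.5 q [-0.05  0.13  2.03  0.    0.98 -0.16]
turn 0.000 (0.0 rows of .12; alt -3.142) shift [-8.000e-01  1.826e+02  1.000e-01] rows 4.6
```

Request:
{"api": "arm_command", "payload": {
  "targets": [
    [-0.8, 30, 0, -0.005],
    [0, 35, 0, 0],
    [0, 35, 0, 0],
    [0, 30, 0, 0],
    [0, 25, 0, 0],
    [0, 15, 0, 0],
    [0, 8, 0, 0],
    [0, 4.5, 0, 0],
    [0, 0, 0, 0]
  ]
}}

```text
t: 30.17
ee_pos: [431.1, -11.1, 60.6]
orientation: [-1.569, -0.086, 0.088]
ft_force: [-0.0, -0.4, 0.5]
width: 33.2
```

Request:
{"api": "arm_command", "payload": {
  "targets": [
    [0, 0, 0, 0],
    [0, 0, 0, 0],
    [0, 0, 0, 0],
    [0, 0, 0, 0],
    [0, 0, 0, 0],
    [0, 0, 0, 0]
  ],
  "gripper": 0
}}

```text
t: 30.67
ee_pos: [431.3, -11.5, 62.0]
orientation: [-1.569, -0.087, 0.085]
ft_force: [-0.9, -0.3, 8.0]
width: 10.2
```

Request:
{"api": "arm_command", "payload": {
  "targets": [
    [4, 0, 0, 0],
    [8, 0, 0, 0],
    [12, 0, 0, 0],
    [15, 0, 0, 0],
    [15, 0, 0, 0],
    [15, 0, 0, 0],
    [15, 0, 0, 0],
    [15, 0, 0, 0],
    [15, 0, 0, 0],
    [15, 0, 0, 0],
    [15, 0, 0, 0],
    [15, 0, 0, 0],
    [12, 0, 0, 0],
    [8, 0, 0, 0],
    [4, 0, 0, 0],
    [0, 0, 0, 0]
  ]
}}

```text
t: 32.0
ee_pos: [614.4, 8.3, 62.1]
orientation: [-1.57, -0.089, 0.084]
ft_force: [2.4, -2.8, 4.7]
width: 10.0
```

Request:
{"api": "arm_command", "payload": {
  "targets": [
    [2, 0, 0, 0],
    [2, 0, 0, 0],
    [2, 0, 0, 0],
    [0, 0, 0, 0],
    [0, 0, 0, 0]
  ]
}}

```text
t: 32.42
ee_pos: [618.9, 8.8, 62.1]
orientation: [-1.57, -0.087, 0.085]
ft_force: [0.3, -3.5, 6.7]
width: 9.6
```

Request:
{"api": "arm_command", "payload": {
  "targets": [
    [1, 0, 0, 0],
    [1, 0, 0, 0],
    [0, 0, 0, 0],
    [0, 0, 0, 0]
  ]
}}

```text
t: 32.75
ee_pos: [620.6, 9.0, 62.1]
orientation: [-1.57, -0.087, 0.086]
ft_force: [-1.4, -3.4, 7.3]
width: 10.0
```

Request:
{"api": "arm_command", "payload": {
  "targets": [
    [1, 0, 0, 0],
    [1, 0, 0, 0],
    [0, 0, 0, 0],
    [0, 0, 0, 0]
  ]
}}

```text
t: 33.08
ee_pos: [622.6, 9.2, 62.1]
orientation: [-1.57, -0.087, 0.086]
ft_force: [-1.4, -3.3, 7.9]
width: 10.1
```

Request:
{"api": "arm_command", "payload": {
  "targets": [
    [1, 0, 0, 0],
    [1, 0, 0, 0],
    [0, 0, 0, 0],
    [0, 0, 0, 0]
  ]
}}

```text
t: 33.42
ee_pos: [624.5, 9.4, 62.1]
orientation: [-1.57, -0.087, 0.086]
ft_force: [-1.1, -3.5, 8.4]
width: 10.1
```

Request:
{"api": "arm_command", "payload": {
  "targets": [
    [1, 0, 0, 0],
    [1, 0, 0, 0],
    [0, 0, 0, 0],
    [0, 0, 0, 0]
  ]
}}

```text
t: 33.75
ee_pos: [624.5, 9.4, 62.0]
orientation: [-1.57, -0.084, 0.089]
ft_force: [-7.9, -5.1, 13.7]
width: 10.3
```

Request:
{"api": "arm_command", "payload": {
  "targets": [
    [1, 0, 0, 0],
    [0, 0, 0, 0],
    [0, 0, 0, 0]
  ]
}}

```text
t: 34.0
ee_pos: [624.5, 9.4, 62.0]
orientation: [-1.57, -0.082, 0.091]
ft_force: [-11.3, -5.6, 16.0]
width: 10.4
```

Request:
{"api": "arm_command", "payload": {
  "targets": [
    [-2.5, 0, 0, 0],
    [0, 0, 0, 0],
    [0, 0, 0, 0],
    [0, 0, 0, 0],
    [0, 0, 0, 0],
    [0, -5, 0, 0],
    [0, -20, 0, 0],
    [0, -30, 0, 0],
    [0, -30, 0, 0],
    [0, -30, 0, 0],
    [0, 0, 0, 0],
    [0, 0, 0, 0]
  ],
  "gripper": 38
}}

```text
t: 35.0
ee_pos: [626.4, 10.1, 178.5]
orientation: [-1.569, -0.09, 0.083]
ft_force: [-0.2, 0.5, -0.1]
width: 33.1
```

```bash
python3 - <<'E'
from h import *
C=cam("wrist");a=get_image("wrist");plan(621,9,160)
h=cv2.cvtColor(a,cv2.COLOR_BGR2HSV);m=(h[...,0]>12)&(h[...,0]<26)&(h[...,1]>130)&(h[...,2]>90)
g=proj(C,[[623,10,61]])[0].astype(int);ps=[]
for r in range(g[1]-35,g[1]+35,4):
    c=np.where(m[r,g[0]-25:g[0]+25])[0]+g[0]-25
    if 3<=len(c)<=14: ps.append(onz(C,[c.mean(),r],61)[:2])
ps=np.array(ps);k=np.polyfit(ps[:,1],ps[:,0],1);print("bar x at y10",np.polyval(k,10),-k[0],len(ps))
ms={}
for c in("side","scene"):
    get_image(c);Cc=cam(c)
    for q in silhouettes(c,"house"):
        p=onz(Cc,q["at"],40);print(c,q["conf"],p.round())
        if np.hypot(p[0]-578,p[1]-318)<35: ms[c]=(Cc,q["pixels"])
    for t,z in(("twin",9),("pipe",0),("glue",0),("tape",0),("cottage",0),("jar_blue",90),("jar_red",90)):
        print(c,t,[onz(Cc,q["at"],z)[:2].round().tolist() for q in tip_of(c,t)[:2]])
if ms:print(fit(S["house"],ms,(578,321,.08),9))
E
```

```text
t 35.05 pos [625.2  10.1 176.7] tooly [ 0.001  0.    -1.   ] yaw 0.110 F [-0.5 -0.9 -0.8] w 33.3 q [-0.    0.5   1.67  0.    0.97 -0.11]
turn 0.000 (0.0 rows of .12; alt 0.000) shift [-4.3 16.7 -0.6] rows 0.4
bar x at y10 624.6400633239941 0.1077794467887317 18
side 0.89 [572. 317.  40.]
side twin [[585.0, 438.0]]
side pipe [[405.0, -400.0], [574.0, 362.0]]
side glue [[658.0, -331.0], [583.0, 435.0]]
side tape [[593.0, -508.0]]
side cottage [[372.0, 431.0]]
side jar_blue [[766.0, 151.0]]
side jar_red [[766.0, -19.0]]
scene 0.75 [584. 325.  40.]
scene twin [[565.0, 435.0], [576.0, 312.0]]
scene pipe [[417.0, -380.0]]
scene glue [[645.0, -314.0], [660.0, 13.0]]
scene tape [[596.0, -482.0]]
scene cottage [[378.0, 451.0]]
scene jar_blue [[767.0, 142.0], [484.0, 491.0]]
scene jar_red [[785.0, -20.0]]
(array([5.78773985e+02, 3.20922407e+02, 8.56218081e-02]), np.float64(0.07169213891029358))
```

```bash
python3 -c "
from workcell import *
print(close_job())"
```

```text
the job is handed in; nothing more can be done
None
```

I completed all the steps and handed the job in at about 35 s of the 72 s; no verdict was reported.

- **House:** I gripped it across its width and set it on the free half of the board, releasing it when the force showed it was resting there. The last fit from both fixed cameras puts it at about (579, 321), aligned with the board. That is about 57 mm from the board's middle along its y, against a limit of 80.
- **Drawer opened:** I pulled it to about 190 mm by the handle.
- **Knife:** I lowered it into its cut-out with no contact force and let go with its underside at about 20 mm height. The wrist camera fit put it about 1.5 mm from the pocket point and its tip about 4 mm off. The network's estimate was 5 mm from the pocket point, still within the limit of 9.
- **Drawer shut:** I pushed until it hit a hard stop (the push force rose to 11 N with no further movement). After I let go, the handle bar measured at the same place, 624.6 mm.
- **Bystanders:** The final network estimates show no clear movement. They scatter by up to 20 mm (cottage and pipe seen from the side), as they also did between the two cameras at the start, so they cannot rule out a shift near 15 mm. The gripper never came close to any of them.

My last picture was refused because the 12-picture limit was reached, so the knife in its cut-out, the shut drawer and the final state were checked by numbers only. The knife was not measured again after the drawer closed.

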